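# Open the salt crock and bring the salt shaker to the front of the carousel

### The arm

A 7-joint arm with a two-finger parallel gripper is mounted at the origin on a cart in front of the work surface, level with it; the furniture and walls round the work are solid. World frame = base frame: x ahead of the robot, y to its left, z up, the work surface at z = 0. Lengths are in m, angles in rad, forces in N, time in s.
With the tool pointing down it reaches from about 0.35 to 0.9 m from the base axis. Payload 8.1 kg.
Tool frame: the origin (TCP) lies on the front face of the gripper's body, between the roots of the fingers; the fingertips stand 66 mm ahead of it and the grasp point (between the pads) lies 47 mm ahead of it (arm.finger_overhang is the distance from the TCP to the fingertips, in m); z points along the fingers, y is the line along which they close (so a half turn about z gives the same grasp; the last joint's range is limited). The gripper opens to 92 mm and grips with 3 to 60 N. Pads are 19 mm wide; open, the fingers measure 130 mm over their backs; the gripper's body (75 mm by 190 mm) begins 47 mm behind the grasp point.
Start: joints at [1.06, 0.434, 0.025, 1.573, -0.012, 1.134, -0.075], TCP at [0.248, -0.574, 0.292] pointing down, gripper open.
Joint ranges: [-2.62, 2.62], [-0.44, 2.09], [-1.27, 1.32], [0.08, 2.57], [-1.32, 4.46], [0.12, 2], [-2.74, 2.74]. Speed limits (rad/s): [2.22, 2.22, 3.01, 3.01, 3.14, 3.14, 3.14].

### API

Orientations are given as a rotation vector (axis times angle).
In Python, from cell import readout, cams, workorder, spotter, arm gives the robot as it stands.
- The arm moves only by the tool advance, called after "Call:" as a command line: name --argument value ..., lists and objects as JSON in quotes. Schema: {"type":"object","properties":{"increments":{"type":"array","items":{"type":"array","prefixItems":[{"type":"array","items":{"type":"number"},"minItems":3,"maxItems":3},{"type":"number"},{"type":"number"}],"minItems":3,"maxItems":3},"minItems":1,"maxItems":10},"squeeze":{"type":"number"},"only":{"type":"string"},"quiet":{"type":"boolean"},"lines":{"type":"string"}},"required":["increments"],"additionalProperties":false}. increments is a list of rows, 1 to 10 of them, each written [[dx, dy, dz], turn, opening]: dx, dy, dz in shares of the most that a row can go, 1 being 50 mm, then a turn about the tool's z in a scale on which 1.0 is 2 pi rad, then the opening from 0.0 (shut) to 1.0 (fully open); each row shifts and turns the commanded pose from where the row before left it, along the tool's axes as they then stand; what a row does not reach is not made up. A row lasts 1/10 s, in which the tool goes at most 0.05 m and 0.15 rad, less where a joint would pass 70% of its speed; a pose out of reach is approached as far as the arm can. The fingers move at their own pace and stop on an object; squeeze is the grip in N (left out, the last holds). Time passes only in rows, so rows that do not move let the fingers close. The tool returns the time, the measured TCP pose, the force, the opening and the grip force at its end. only (a regular expression) keeps the lines of the reply that match it, lines (a string "A,B") keeps lines A to B, and quiet returns only ok. Shift and turn numbers lie between -1 and 1, and a call with a number outside is refused. Input that does not fit is refused with a message, and nothing moves.
- readout.observe(): the state, without advancing time (a new reading comes with each control period).
- cams.get_image(name): name is "scene" or "top" or "wrist"; returns a dict with "image" (420x560x3 uint8, blue, green, red), "fx", "fy", "cx", "cy" (pixels), "distortion" ([k1, k2, p1, p2, k3] as OpenCV has them; the pictures are not rectified), "cam_to_world" (4x4, takes a point from camera to world coordinates); the wrist camera has in their place "mount" (4x4, takes a point from camera to tool coordinates, whose origin is the TCP and whose axes are the flange's). Camera axes: x right, y down, z forward; pixel columns grow to the right and rows downward; lengths in m; the calibration is good to about 2 mm. A picture is of the moment at which its call begins: read the wrist's pose just before it. There is no depth.
- workorder.sign_off(): hands the job in; it is judged then, once.
Trained networks look in a picture, given as the dict that the camera call returned (one of the last four; its "shot" number tells which), for a name from the list of things; names that differ only in an ending like _2 or _b are one class to them, and where a whole thing is asked for, a point or a joint stands for the part that bears it (a point fixed in the world has none). Each returns a list of dicts, best first, with "score" (0 to 1); they miss things now and then, are a little off and sometimes report something else, mostly with a low value. They report only what shows in the picture. A call takes as long as a camera call. They do not tell look-alikes from the thing itself.
- spotter.boxes_of(picture, name): "centre" ([x, y, z] in m, in the coordinates of the camera as it stood for that picture, good to about 4 mm: the middle of the surface that is visible of it).
The state is a dict: "clock": time; "joints": joint angles; "dq": joint speeds; "joint_efforts": joint torques, N m; "position": TCP position; "ee_rot": TCP orientation; "force": force on the tool from outside, world axes, zero at the start; "ft_torque": the same for the moment, N m; "width": opening from 0.0 (shut) to 1.0 (fully open); "gripper_force": force on a finger pad.
Only numpy, scipy, OpenCV 4.12 (cv2) and the standard library are available. Lean on these libraries where they do the work, as an engineer would, in place of code of your own. Each camera call takes 0.05 s, during which the arm holds its last target. There are 200 camera calls.

### The job

I want to refill the salt shaker. First lift the lid off the salt crock by its knob and set it down gently, knob up, on the bare worktop clear of the crock; then turn the spice carousel by its bar grip until the salt shaker stands right at the pointer on the carousel's base. Keep all jars standing in their wells and disturb nothing else, and finish still gripping the bar, holding the turntable still with the shaker at the pointer so that I can take it out.

Things in the scene. Friction and masses are not known exactly. Their poses are not given: they have to be found in the camera images.
- crock: White ceramic salt crock, round and open at the top, 96 mm across, 88 mm tall, wall 5 mm; loose, 0.8 kg. It stands to the robot's left, on the worktop. Origin: centre of its underside.
- lid: Loose round white lid, 102 mm across, on the crock, about 0.15 kg. Origin: centre of the underside of its plug (74 mm across, 10 mm deep, 6 mm play in the mouth); z up through the knob. Brim top 19 mm above the origin; round wooden knob on its axis, 26 mm across, 26 to 58 mm above the origin. Origin is at height 78 mm on the crock, 0 when the lid stands on the worktop on its plug.
- carousel: Fixed wooden base of the spice carousel, to the robot's right. Origin: on the turning axis, at worktop height; z up. Its -x axis is its front, along the pointer: a flat wooden tongue, 26 mm wide, at its foot, that reaches 30 mm beyond the turntable's edge and bears a steel stud (14 mm across, 16 mm high) 124 mm from the axis. It faces the robot to within about 30 degrees.
- turntable: Wooden turntable, 210 mm across, 12 mm thick, turns about the vertical axis either way (no stop within a half turn), light friction (0.03 N m), no spring: stays where left. Origin: on the axis, at its underside, 18 mm above the worktop; x and y turn with it. Four ring wells 8 mm deep, 70 mm from the axis on its +x, +y, -x and -y axes, hold one jar each with 3 to 5 mm play each side.
- bar_grip (a point): Middle of the bar grip on top of the turntable's centre post, on the axis, 169 mm above the worktop. The bar is 64 mm long along the turntable's x axis, 16 mm thick along its y axis and 38 mm high (150 to 188 mm above the worktop), above all the jars, whose tops are 135 mm above the worktop or lower. It turns with the turntable.
- salt_shaker: Salt shaker: clear body, narrower domed light-grey cap, 44 mm across and 90 mm tall, the shortest of the four jars on the turntable; the other three have straight, flat screw caps. Loose in one of the wells; about 0.1 kg. Origin: centre of its underside.
- spice_1: Spice jar with a flat screw cap, 41 mm across, 105 mm tall, upright, loose in one of the wells of the turntable. Origin: centre of its underside. 
- spice_2: Spice jar with a flat screw cap, 41 mm across, 105 mm tall, upright, loose in one of the wells of the turntable. Origin: centre of its underside. 
- spice_3: Spice jar with a flat screw cap, 41 mm across, 105 mm tall, upright, loose in one of the wells of the turntable. Origin: centre of its underside. 
- honey_jar: Bystander: squat honey jar with a wide lid, 62 mm across, 86 mm tall, behind the work. Origin: centre of its underside.
- pepper_mill: Bystander: wooden pepper mill, 58 mm across, 190 mm tall, behind the work. Origin: centre of its underside.
- mug: Bystander: mug with a handle, 82 x 114 mm, 91 mm tall, at the back left. Origin: centre of its underside.
- kitchen_timer: Bystander: round kitchen timer, 67 mm across, 50 mm tall, to the right of the carousel. Origin: centre of its underside.
Not all that is in view belongs to the job. What is shaped like the lid but blue is not meant. What is shaped like the salt_shaker but red is not meant.

How it is judged:
By the outcome, as a careful person would: the job done as asked, in the order asked, and still so for the second after the job is handed in, while the arm keeps its last pose, push and grip.
It also fails if it takes over 58 s, if anything falls off the work surface, if the arm or the gripper's body presses on something with over 40 N, if the wrist force passes 120 N, or if a joint passes its speed limit or range.

## Working session

There is one attempt and no reset: what is moved stays moved. The work goes in short steps, Python scripts to look and compute and a tool call to move; the robot and the scene stay as the last step left them, time stands still between calls to the robot, and variables do not carry over. Pictures are saved under pics/ and viewed, at most 10 in all, crops included, and the job is handed in when it is done.

```bash
mkdir -p pics; ls; cat > h.py <<'E'
import numpy as np,cv2
from cell import readout,cams,workorder,spotter,arm
from scipy.spatial.transform import Rotation as R
def pose():
    s=readout.observe();T=np.eye(4);T[:3,:3]=R.from_rotvec(s["ee_rot"]).as_matrix();T[:3,3]=s["position"];return T
def c2w(p):
    return np.array(p["cam_to_world"]) if "cam_to_world" in p else p["T"]@np.array(p["mount"])
def shot(n):
    T=pose();p=cams.get_image(n);p["T"]=T;return p
def find(p,n):
    M=c2w(p);return [(round(d["score"],2),np.round((M@np.r_[d["centre"],1])[:3],3)) for d in spotter.boxes_of(p,n)]
def toplane(p,uv,z):
    K=np.array([[p["fx"],0,p["cx"]],[0,p["fy"],p["cy"]],[0,0,1.]])
    q=cv2.undistortPoints(np.array([[uv]],float),K,np.array(p["distortion"],float))[0,0]
    M=c2w(p);d=M[:3,:3]@np.r_[q,1];o=M[:3,3];return o+d*(z-o[2])/d[2]
def proj(p,X):
    K=np.array([[p["fx"],0,p["cx"]],[0,p["fy"],p["cy"]],[0,0,1.]])
    M=np.linalg.inv(c2w(p));r=cv2.Rodrigues(M[:3,:3])[0]
    return cv2.projectPoints(np.atleast_2d(np.array(X,float)),r,M[:3,3],K,np.array(p["distortion"],float))[0][:,0]
E
python3 - <<'E'
from h import *
print(readout.observe()["clock"],pose().round(3))
for n in ("scene","top"):
    p=shot(n);cv2.imwrite(f"pics/{n}0.png",p["image"]);print(n,c2w(p).round(3).tolist())
    for k in ("lid","crock","carousel","turntable","bar_grip","salt_shaker","spice_1","honey_jar","pepper_mill","mug","kitchen_timer"):print(k,find(p,k))
E
```

```text
pics
0.0 [[ 0.918  0.396 -0.001  0.248]
 [ 0.396 -0.918  0.001 -0.573]
 [-0.    -0.002 -1.     0.291]
 [ 0.     0.     0.     1.   ]]
scene [[-0.888, -0.234, 0.397, 0.038], [-0.46, 0.423, -0.78, 0.972], [0.015, -0.875, -0.483, 0.758], [0.0, 0.0, 0.0, 1.0]]
lid [(0.95, array([0.491, 0.119, 0.017])), (0.65, array([ 0.464, -0.141,  0.032]))]
crock [(0.87, array([0.463, 0.298, 0.045]))]
carousel [(0.58, array([ 0.358, -0.157,  0.008]))]
turntable [(0.75, array([ 0.465, -0.14 ,  0.03 ]))]
bar_grip [(0.55, array([ 0.464, -0.138,  0.032])), (0.42, array([ 0.514, -0.19 ,  0.096]))]
salt_shaker [(0.72, array([0.481, 0.27 , 0.102])), (0.62, array([ 0.415, -0.208,  0.088])), (0.57, array([ 0.519, -0.392,  0.04 ]))]
spice_1 [(0.73, array([ 0.412, -0.102,  0.096])), (0.65, array([ 0.517, -0.188,  0.099])), (0.58, array([ 0.51 , -0.094,  0.092]))]
honey_jar [(0.84, array([ 0.668, -0.005,  0.057]))]
pepper_mill [(0.59, array([0.67 , 0.175, 0.09 ]))]
mug []
kitchen_timer [(0.56, array([ 0.401, -0.414,  0.036])), (0.46, array([ 0.67 , -0.009,  0.057]))]
top [[0.023, -0.984, 0.176, 0.32], [-1.0, -0.024, -0.003, -0.042], [0.008, -0.176, -0.984, 1.297], [0.0, 0.0, 0.0, 1.0]]
lid [(0.8, array([0.475, 0.262, 0.097])), (0.72, array([0.49 , 0.111, 0.019]))]
crock []
carousel [(0.43, array([ 0.346, -0.165,  0.007]))]
turntable [(0.94, array([ 0.457, -0.156,  0.029]))]
bar_grip [(0.88, array([ 0.459, -0.154,  0.029])), (0.36, array([0.683, 0.36 , 0.049]))]
salt_shaker [(0.67, array([ 0.416, -0.208,  0.11 ])), (0.54, array([ 0.514, -0.394,  0.067]))]
spice_1 [(0.6, array([ 0.501, -0.102,  0.135])), (0.59, array([ 0.409, -0.11 ,  0.136])), (0.51, array([ 0.511, -0.194,  0.132]))]
honey_jar [(0.78, array([ 0.658, -0.022,  0.087]))]
pepper_mill [(0.64, array([0.669, 0.149, 0.137])), (0.43, array([ 0.415, -0.21 ,  0.107]))]
mug [(0.88, array([0.683, 0.363, 0.05 ]))]
kitchen_timer [(0.95, array([ 0.398, -0.427,  0.037]))]
```

View pics/top0.png

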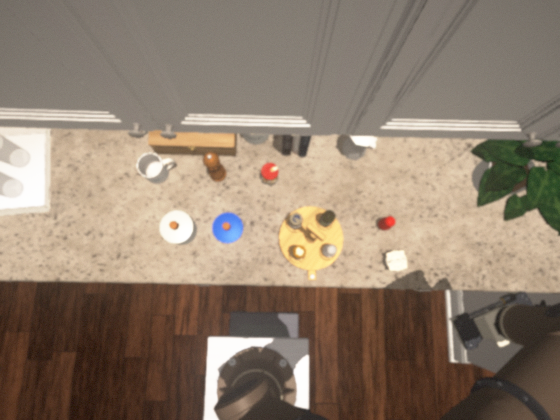

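View pics/scene0.png

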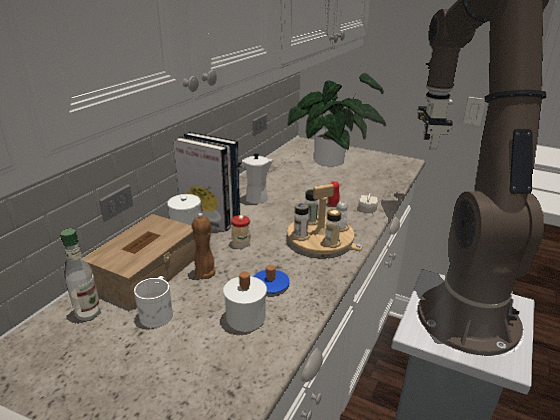

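The top view shows the white lid at (177,227), with its knob near (174,226), and the blue decoy at (228,228). The carousel is centred at about (312,238), with its pointer at (312,273) and the grey shaker at (329,251). The red decoy shaker is at (388,222). In the scene view, the worktop left of the crock is free.

```bash
cat >> h.py <<'E'
def tool(w): return (pose()[:3,:3].T@np.array(w,float)).round(4)
E
python3 - <<'E'
from h import *
p=shot("wrist");print(np.array(p["mount"]).round(3),p["fx"],p["cx"],p["cy"])
a=pose()[:3,3]
for g in ([.40,-.25,.31],[.475,.262,.31]):
    print(tool(np.array(g)-a));a=np.array(g)
t=shot("top");print(toplane(t,(177,285),0),toplane(t,(312,273),.016),toplane(t,(174,226),.13))
E
```

```text
[[ 0.001 -0.968 -0.251  0.067]
 [ 1.     0.     0.001 -0.   ]
 [-0.001 -0.251  0.968 -0.091]
 [ 0.     0.     0.     1.   ]] 355.28344919188993 273.221718783703 209.0887231995662
[ 0.268  -0.2369 -0.0178]
[ 0.2719 -0.4403 -0.    ]
[0.30439903 0.26798682 0.        ] [ 0.35229674 -0.16776424  0.016     ] [0.47901286 0.25776862 0.13      ]
```

Careful with the scale: shifts go in shares of 50 mm and turns go in shares of 2 pi rad. That gives: 0.03 m is 0.6, -0.002 m is -0.04.

Call:
advance --increments '[[[0.6,-0.52,-0.04],0,1],[[0.6,-0.52,-0.04],0,1],[[0.6,-0.52,-0.04],0,1],[[0.6,-0.52,-0.04],0,1],[[0.6,-0.52,-0.04],0,1],[[0.6,-0.52,-0.04],0,1],[[0.6,-0.52,-0.04],0,1],[[0.6,-0.52,-0.04],0,1],[[0.6,-0.52,-0.04],0,1],[[0,0,0],0,1]]' --squeeze 20

```text
clock: 2.3
position: [0.4056, -0.2468, 0.3109]
ee_rot: [-3.073, -0.648, -0.004]
force: [-0.4, -0.1, -0.6]
width: 0.994
gripper_force: 0.0
```

```bash
python3 - <<'E'
from h import *
print(tool(np.array([.475,.262,.31])-pose()[:3,3]),readout.observe()["joints"])
E
```

```text
[ 0.269  -0.4374  0.0017] [ 0.57276726  0.18295283 -0.16029886  1.88798568  0.03066242  1.07186914
 -0.75467151]
```

Converted, -0.042 m is -0.84, 0.025 m is 0.5.

```bash
python3 - <<'E'
from h import *
p=shot("wrist");cv2.imwrite("pics/w1.png",p["image"])
for k in ("carousel","turntable","bar_grip","salt_shaker","spice_1"):print(k,find(p,k))
E
```

```text
carousel [(0.77, array([ 0.349, -0.17 ,  0.007]))]
turntable [(0.79, array([ 0.468, -0.168,  0.025]))]
bar_grip [(0.85, array([ 0.468, -0.167,  0.03 ]))]
salt_shaker [(0.88, array([ 0.426, -0.218,  0.118])), (0.88, array([ 0.514, -0.391,  0.065]))]
spice_1 [(0.87, array([ 0.506, -0.127,  0.119])), (0.84, array([ 0.421, -0.123,  0.133])), (0.78, array([ 0.521, -0.212,  0.136]))]
```

Call:
advance --increments '[[[0.5,-0.84,0],0,1],[[0.5,-0.84,0],0,1],[[0.5,-0.84,0],0,1],[[0.5,-0.84,0],0,1],[[0.5,-0.84,0],0,1],[[0.5,-0.84,0],0,1],[[0.5,-0.84,0],0,1],[[0.5,-0.84,0],0,1],[[0.5,-0.84,0],0,1],[[0.5,-0.84,0],0,1]]'

```text
clock: 3.6
position: [0.4666, 0.2336, 0.3102]
ee_rot: [3.077, 0.632, 0.0]
force: [1.8, 0.5, 0.7]
width: 1.0
gripper_force: 0.0
```

Call:
advance --increments '[[[0.2,-0.2,0],0,1],[[0,0,0],0,1],[[0,0,0],0,1]]'

```text
clock: 3.9
position: [0.4715, 0.2443, 0.3097]
ee_rot: [3.076, 0.633, -0.002]
force: [0.2, -0.7, 0.4]
width: 0.995
gripper_force: 0.0
```

```bash
python3 - <<'E'
from h import *
p=shot("wrist");cv2.imwrite("pics/w2.png",p["image"])
print(find(p,"lid"),find(p,"crock"))
print(proj(p,[.477,.260,.136]))
E
```

```text
[(0.88, array([0.503, 0.12 , 0.014])), (0.81, array([0.491, 0.261, 0.094]))] [(0.37, array([0.663, 0.158, 0.074]))]
[[256.77179598 192.94670172]]
```

View pics/w2.png

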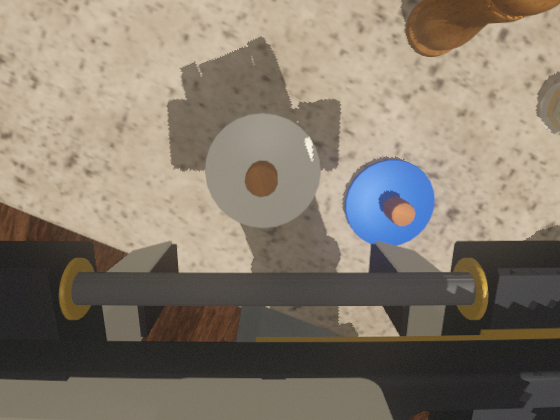

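View pics/w1.png

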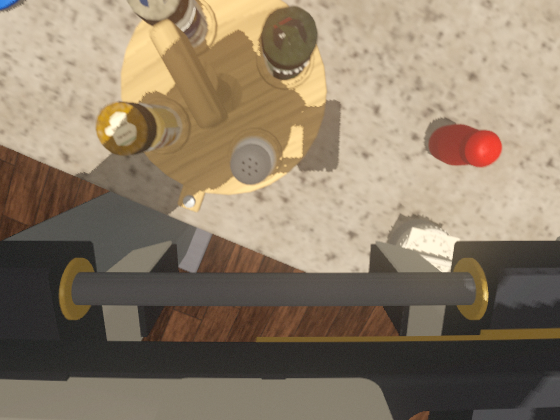

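In w2, the knob top is at about (261,178) and the white lid disc is centred at (263,170), with the blue decoy to its right. In w1, the bar runs from (165,35) to (213,115), the shaker cap is at (253,160) and the stud is at (190,200).

```bash
python3 - <<'E'
from h import *
p=shot("wrist");
a=toplane(p,(261.5,178),.136);b=toplane(p,(263,170),.097);print(a,b)
t=shot("top");print(find(t,"lid"))
k=np.array([a[0],a[1],.170]);print(tool(k-pose()[:3,3]),pose()[:3,3])
E
```

```text
[0.48908599 0.26075653 0.136     ] [0.48950734 0.26082142 0.097     ]
[(0.83, array([0.492, 0.112, 0.018]))]
[ 0.0226 -0.0077  0.1404] [0.47128561 0.24478563 0.31038274]
```

Converted, 0.02 m is 0.4, 0.01 m is 0.2.

Call:
advance --increments '[[[0.2,-0.08,0.4],0,1],[[0.2,-0.08,0.4],0,1],[[0.06,0,0.4],0,1],[[0,0,0],0,1],[[0,0,0],0,1]]'

```text
clock: 4.7
position: [0.489, 0.262, 0.2505]
ee_rot: [3.076, 0.635, -0.001]
force: [0.6, 0.5, 0.6]
width: 1.0
gripper_force: 0.0
```

```bash
python3 - <<'E'
from h import *
p=shot("wrist");t=shot("top")
im=cv2.resize(p["image"][:300,100:450],(700,600))
c=cv2.resize(t["image"][200:255,140:260],(800,367),interpolation=cv2.INTER_CUBIC)
cv2.imwrite("pics/w3.png",im);cv2.imwrite("pics/t3.png",c)
print(proj(p,[[.489,.261,.136],[.489,.261,.104]]),proj(t,[[.489,.261,.136]]),find(p,"lid"),find(p,"crock"))
E
```

```text
[[274.624402   231.94262937]
 [274.42065735 217.53335201]] [[172.64479494 222.37449384]] [(0.86, array([0.514, 0.123, 0.017])), (0.58, array([0.492, 0.264, 0.097]))] [(0.59, array([0.532, 0.278, 0.028])), (0.41, array([0.667, 0.17 , 0.069]))]
```

View pics/w3.png

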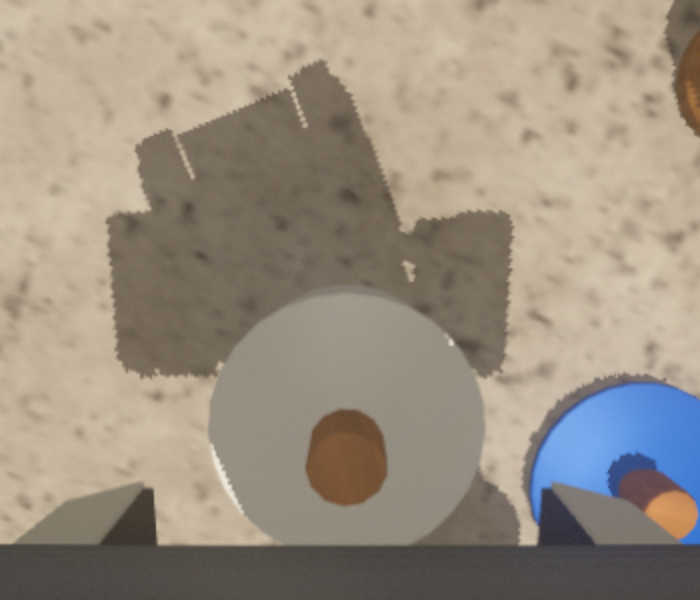

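The knob top is at crop (347,465), which is image (273.5,232.5). That matches the prediction for (0.489, 0.261), so I'll descend and grip.

Converted, 0.03 m is 0.6, 0.02 m is 0.4.

Call:
advance --increments '[[[0,0,0.6],0,1],[[0,0,0.6],0,1],[[0,0,0.4],0,1],[[0,0,0],0,1],[[0,0,0],0,0],[[0,0,0],0,0],[[0,0,0],0,0],[[0,0,0],0,0],[[0,0,0],0,0],[[0,0,0],0,0]]' --squeeze 20

```text
clock: 5.9
position: [0.4892, 0.2624, 0.1704]
ee_rot: [-3.076, -0.636, -0.001]
force: [-0.2, 0.6, -0.1]
width: 0.526
gripper_force: 0.0
```

Call:
advance --increments '[[[0,0,0],0,0],[[0,0,0],0,0],[[0,0,0],0,0],[[0,0,-0.2],0,0],[[0,0,-0.2],0,0],[[0,0,-0.2],0,0],[[0,0,-0.2],0,0],[[0,0,-0.2],0,0],[[0,0,-0.2],0,0],[[0,0,0],0,0]]'

```text
clock: 6.9
position: [0.4897, 0.2629, 0.2319]
ee_rot: [-3.076, -0.636, -0.004]
force: [0.1, -0.4, -2.5]
width: 0.277
gripper_force: 20.0
```

```bash
python3 - <<'E'
from h import *
print(tool([.47-pose()[0,3],.435-pose()[1,3],0]))
p=shot("wrist");s=shot("scene");cv2.imwrite("pics/s4.png",s["image"][180:360,60:420])
E
```

```text
[ 0.0502 -0.1658  0.0002]
```

View pics/s4.png

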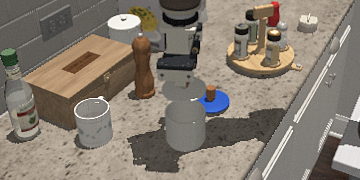

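The lid is off and held. Next I'll move it left and lower it in stages.

Converted, -0.033 m is -0.66, -0.018 m is -0.36.

Call:
advance --increments '[[[0.1,-0.32,0],0,0],[[0.2,-0.66,0],0,0],[[0.2,-0.66,0],0,0],[[0.2,-0.66,0],0,0],[[0.2,-0.66,0],0,0],[[0.1,-0.36,0],0,0],[[0,0,0],0,0],[[0,0,0],0,0]]'

```text
clock: 7.8
position: [0.4688, 0.4345, 0.2295]
ee_rot: [3.075, 0.637, -0.001]
force: [-0.6, -0.0, -2.1]
width: 0.285
gripper_force: 20.0
```

Call:
advance --increments '[[[0,0,0.4],0,0],[[0,0,0.6],0,0],[[0,0,0.6],0,0],[[0,0,0.6],0,0],[[0,0,0.3],0,0],[[0,0,0.12],0,0],[[0,0,0],0,0],[[0,0,0],0,0]]'

```text
clock: 8.6
position: [0.4698, 0.4351, 0.1006]
ee_rot: [-3.076, -0.635, -0.002]
force: [-0.6, 0.9, -1.7]
width: 0.277
gripper_force: 20.0
```

Converted, 0.003 m is 0.06, 0.002 m is 0.04.

Call:
advance --increments '[[[0,0,0.06],0,0],[[0,0,0.04],0,0],[[0,0,0.02],0,0],[[0,0,0.02],0,0],[[0,0,0],0,0],[[0,0,0],0,0]]'

```text
clock: 9.2
position: [0.4691, 0.4347, 0.0922]
ee_rot: [-3.077, -0.636, -0.0]
force: [0.5, 0.2, -1.8]
width: 0.276
gripper_force: 20.0
```

Call:
advance --increments '[[[0,0,0.02],0,0],[[0,0,0],0,0],[[0,0,0],0,0]]'

```text
clock: 9.5
position: [0.4691, 0.4347, 0.0922]
ee_rot: [3.076, 0.636, 0.001]
force: [-1.8, -3.7, 7.8]
width: 0.282
gripper_force: 20.0
```

Converted, -0.04 m is -0.8, -0.03 m is -0.6.

Call:
advance --increments '[[[0,0,0],0,0.4],[[0,0,0],0,0.5],[[0,0,0],0,0.7],[[0,0,0],0,0.7],[[0,0,0],0,0.7],[[0,0,-0.2],0,0.7],[[0,0,-0.4],0,0.7],[[0,0,-0.6],0,0.7],[[0,0,-0.8],0,0.7],[[0,0,-0.8],0,0.7]]'

```text
clock: 10.5
position: [0.4688, 0.4345, 0.2331]
ee_rot: [-3.076, -0.636, 0.001]
force: [0.8, 1.0, -0.9]
width: 0.701
gripper_force: 0.0
```

Call:
advance --increments '[[[0,0,-0.8],0,0.8],[[0,0,-0.8],0,0.8],[[0,0,0],0,0.8],[[0,0,0],0,0.8]]'

```text
clock: 10.9
position: [0.4692, 0.435, 0.3129]
ee_rot: [-3.075, -0.636, -0.004]
force: [-0.4, -0.9, -0.8]
width: 0.794
gripper_force: 0.0
```

```bash
python3 - <<'E'
from h import *
p=shot("wrist");print(find(p,"lid"),find(p,"crock"));s=shot("scene")
im=np.vstack([p["image"],s["image"]]);cv2.imwrite("pics/s5.png",cv2.resize(im,(400,600),interpolation=cv2.INTER_AREA))
a=pose()[:3,3];print(readout.observe()["joints"])
for g in ([.42,-.10,.31],):print(tool(np.array(g)-a))
E
```

```text
[(0.8, array([0.529, 0.126, 0.015])), (0.62, array([0.469, 0.432, 0.016]))] [(0.62, array([0.502, 0.266, 0.039]))]
[-0.51240223  0.49640149 -0.48925291  1.47719351  0.23946903  1.23005258
 -2.19517507]
[-0.2566  0.471   0.0009]
```

View pics/s5.png

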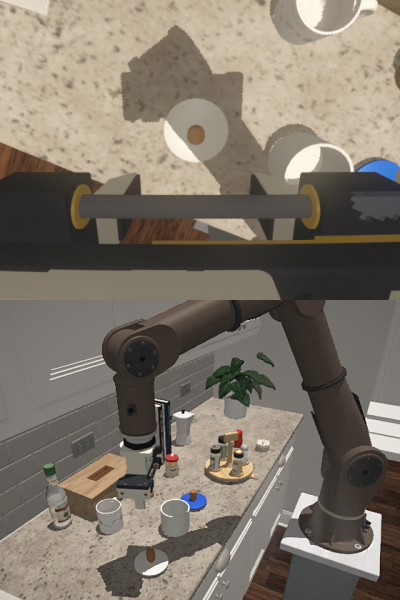

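The lid stands knob up on bare worktop, at (195,133) in the picture, clear of the crock. Next I'll move to the carousel.

Converted, 0.039 m is 0.78, -0.019 m is -0.38.

Call:
advance --increments '[[[-0.38,0.78,-0.04],0,0.8],[[-0.38,0.78,-0.04],0,0.8],[[-0.38,0.78,-0.04],0,0.8],[[-0.38,0.78,-0.04],0,0.8],[[-0.38,0.78,-0.04],0,0.8],[[-0.38,0.78,-0.04],0,0.8],[[-0.38,0.78,-0.04],0,0.8],[[-0.38,0.78,-0.04],0,0.8],[[-0.38,0.78,-0.04],0,0.8],[[-0.38,0.78,-0.04],0,0.8]]'

```text
clock: 12.1
position: [0.4486, -0.0005, 0.3306]
ee_rot: [-3.076, -0.636, 0.002]
force: [0.6, -0.1, 0.3]
width: 0.804
gripper_force: 0.0
```

Call:
advance --increments '[[[-0.38,0.78,0],0,0.8],[[-0.38,0.78,0],0,0.8],[[-0.38,0.78,0],0,0.8],[[-0.38,0.78,0],0,0.8],[[0,0,0],0,0.8],[[0,0,0],0,0.8],[[0,0,0],0,0.8]]'

```text
clock: 12.8
position: [0.4414, -0.1709, 0.3307]
ee_rot: [-3.075, -0.638, 0.001]
force: [-0.0, 0.2, -0.5]
width: 0.799
gripper_force: 0.0
```

```bash
python3 - <<'E'
from h import *
p=shot("wrist");cv2.imwrite("pics/w6.png",p["image"]);np.save("w6T.npy",p["T"])
for k in ("carousel","turntable","salt_shaker","spice_1"):print(k,find(p,k))
print(pose()[:3,3],readout.observe()["joints"])
E
```

```text
carousel [(0.88, array([ 0.345, -0.167,  0.008]))]
turntable [(0.9, array([ 0.475, -0.161,  0.027]))]
salt_shaker [(0.84, array([ 0.431, -0.216,  0.118])), (0.62, array([ 0.515, -0.393,  0.061])), (0.27, array([ 0.514, -0.11 ,  0.133]))]
spice_1 [(0.88, array([ 0.525, -0.208,  0.134])), (0.79, array([ 0.423, -0.117,  0.134])), (0.7, array([ 0.514, -0.112,  0.13 ]))]
[ 0.44161169 -0.17118791  0.33121754] [ 0.45004978  0.16882173 -0.22314335  1.85381644  0.04120369  1.12339813
 -0.94919724]
```

View pics/w6.png

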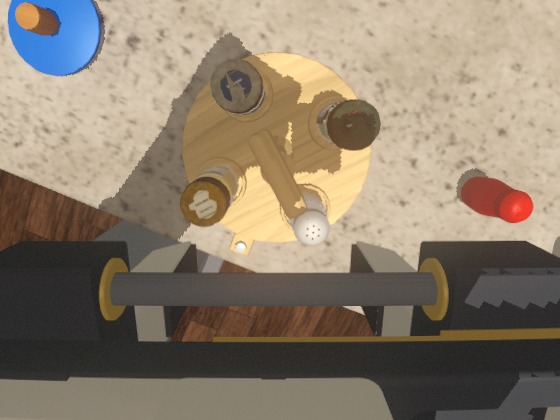

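The stud is at (241,246) and the bar's top face runs from about (261,136) to (299,212), with the shaker at its near end (312,225). The turntable disc spans columns 182–372 and rows 52–242.

```bash
python3 - <<'E'
from h import *
p=shot("wrist");f=lambda u,z:toplane(p,u,z)
im=p["image"];hsv=cv2.cvtColor(im,cv2.COLOR_BGR2HSV)
e=[f(u,.030)[:2] for u in ((182,142),(372,142),(277,52),(277,242))];
A=np.array(e);print(A)
# circle centre fit
s=np.linalg.lstsq(np.c_[2*A,np.ones(4)],(A**2).sum(1),rcond=None)[0];print("tt centre",s[:2],np.sqrt(s[2]+s[0]**2+s[1]**2))
b=[f(u,.188)[:2] for u in ((261,136),(299,212))];d=b[1]-b[0];print("bar",b,np.mean(b,0),np.degrees(np.arctan2(d[1],d[0])),np.linalg.norm(d))
c=np.mean(b,0)
for z in (.016,.022):
  st=f((241,246),z)[:2];v=st-c;print("stud",st,np.linalg.norm(v),np.degrees(np.arctan2(v[1],v[0])))
for u,z in (((311,227),.118),((238,86),.135),((353,124),.135),((206,202),.135)):
  q=f(u,z)[:2];v=q-c;print(q,np.linalg.norm(v),np.degrees(np.arctan2(v[1],v[0])))
E
```

```text
[[ 0.43996691 -0.06341685]
 [ 0.52277186 -0.2538688 ]
 [ 0.56534628 -0.12185296]
 [ 0.37551481 -0.20492884]]
tt centre [ 0.47048159 -0.16337681] 0.10406129458567064
bar [array([ 0.48950888, -0.14183541]), array([ 0.45287811, -0.18562756])] [ 0.47119349 -0.16373149] -129.91143028657663 0.057092604933769706
stud [ 0.34877988 -0.16901184] 0.12252744723284444 -177.53005947005937
stud [ 0.35106163 -0.16864739] 0.12023240131899464 -177.65671463772927
[ 0.42940567 -0.2136365 ] 0.06509018473061355 -129.94102457361726
[ 0.51427116 -0.11012793] 0.06876792058927708 51.213437120591195
[ 0.52405923 -0.20429176] 0.06663273919262785 -37.496567532431754
[ 0.41843485 -0.1203254 ] 0.06831956584928338 140.55486816212814
```

Converted, -0.12 rad is -0.0191.

Call:
advance --increments '[[[0,0,0],-0.0191,0.8],[[0,0,0],-0.0191,0.8],[[0,0,0],-0.0191,0.8],[[0,0,0],-0.0159,0.8],[[0,0,0],0,0.8],[[0,0,0],0,0.8]]'

```text
clock: 13.7
position: [0.4415, -0.1719, 0.3312]
ee_rot: [2.852, 1.317, 0.0]
force: [-0.8, -0.4, -0.2]
width: 0.801
gripper_force: 0.0
```

```bash
python3 - <<'E'
from h import *
T=pose();print(np.degrees(np.arctan2(T[1,1],T[0,1])),tool(np.array([.471,-.1635,.216])-T[:3,3]))
E
```

```text
-40.44118634695003 [0.0256 0.017  0.1152]
```

Converted, 0.03 m is 0.6, 0.02 m is 0.4.

Call:
advance --increments '[[[0.26,0.17,0.2],0,0.7],[[0.25,0.17,0.4],0,0.6],[[0,0,0],0,0.6],[[0,0,0],0,0.6],[[0,0,0.6],0,0.6],[[0,0,0.6],0,0.6],[[0,0,0.4],0,0.6],[[0,0,0.1],0,0.6],[[0,0,0],0,0.6],[[0,0,0],0,0.6]]'

```text
clock: 14.7
position: [0.4716, -0.1638, 0.2175]
ee_rot: [2.85, 1.32, 0.002]
force: [0.2, 0.0, 1.0]
width: 0.598
gripper_force: 0.0
```

Call:
advance --increments '[[[0,0,0],0,0.4],[[0,0,0],0,0.3],[[0,0,0],0,0.25],[[0,0,0],0,0.21],[[0,0,0],0,0.19],[[0,0,0],0,0],[[0,0,0],0,0],[[0,0,0],0,0],[[0,0,0],0,0],[[0,0,0],0,0]]' --squeeze 25

```text
clock: 15.7
position: [0.47, -0.1623, 0.2173]
ee_rot: [-2.849, -1.322, 0.002]
force: [-11.6, 6.7, 19.1]
width: 0.186
gripper_force: 48.5
```

Converted, -0.001 m is -0.02.

Call:
advance --increments '[[[0,-0.02,0],0,0],[[0,-0.02,0],0,0],[[0,0,0],0,0],[[0,0,0],0,0]]' --squeeze 25

```text
clock: 16.1
position: [0.4694, -0.1618, 0.2174]
ee_rot: [2.85, 1.322, 0.001]
force: [-5.8, 3.1, 14.7]
width: 0.175
gripper_force: 49.1
```

Converted, -0.001 m is -0.02, 0.06 rad is 0.0095.

Call:
advance --increments '[[[0,-0.02,0],0,0],[[0,0,0],0.0064,0],[[0,0,0],0.0095,0],[[0,0,0],0.0095,0],[[0,0,0],0.0064,0],[[0,0,0],0,0],[[0,0,0],0,0]]' --squeeze 15

```text
clock: 16.8
position: [0.4694, -0.1618, 0.2176]
ee_rot: [2.967, 1.029, 0.003]
force: [-2.8, 0.6, 12.2]
width: 0.172
gripper_force: 32.4
```

Converted, 0.08 rad is 0.0127.

Call:
advance --increments '[[[0,0,0],0.0095,0],[[0,0,0],0.0127,0],[[0,0,0],0.0127,0],[[0,0,0],0.0127,0],[[0,0,0],0.0127,0],[[0,0,0],0.0127,0],[[0,0,0],0.0127,0],[[0,0,0],0.0064,0],[[0,0,0],0,0],[[0,0,0],0,0]]'

```text
clock: 17.8
position: [0.4694, -0.162, 0.2176]
ee_rot: [3.137, 0.138, 0.004]
force: [-2.3, 0.4, 12.1]
width: 0.172
gripper_force: 31.1
```

```bash
python3 - <<'E'
from h import *
T=pose();print(np.degrees(np.arctan2(T[1,1],T[0,1])))
p=shot("wrist");s=shot("scene");t=shot("top")
for q in(p,s,t):
  print(find(q,"salt_shaker"),find(q,"carousel"),find(q,"spice_1"))
# overlay: expected radial line at pointer
im=np.hstack([cv2.resize(p["image"],(400,300)),cv2.resize(t["image"][200:290,260:380],(400,300),interpolation=cv2.INTER_CUBIC)])
im=np.vstack([im,cv2.resize(s["image"][165:270,265:405],(400,300),interpolation=cv2.INTER_CUBIC).repeat(1,0).copy() @np.eye(3) if 0 else np.hstack([cv2.resize(s["image"][165:270,265:405],(400,300),interpolation=cv2.INTER_CUBIC),np.zeros((300,400,3),np.uint8)])])
cv2.imwrite("pics/m7.png",im)
E
```

```text
-84.97984980483574
[(0.59, array([ 0.52 , -0.383,  0.016]))] [] [(0.97, array([ 0.538, -0.153,  0.133])), (0.89, array([ 0.477, -0.101,  0.117])), (0.63, array([ 0.488, -0.228,  0.119]))]
[(0.58, array([ 0.397, -0.155,  0.077]))] [] [(0.95, array([ 0.535, -0.142,  0.096])), (0.74, array([ 0.461, -0.215,  0.084])), (0.62, array([ 0.46 , -0.074,  0.095]))]
[(0.75, array([ 0.515, -0.396,  0.068]))] [(0.51, array([ 0.431, -0.11 ,  0.031]))] [(0.61, array([ 0.397, -0.428,  0.038])), (0.43, array([ 0.43 , -0.108,  0.029]))]
```

View pics/m7.png

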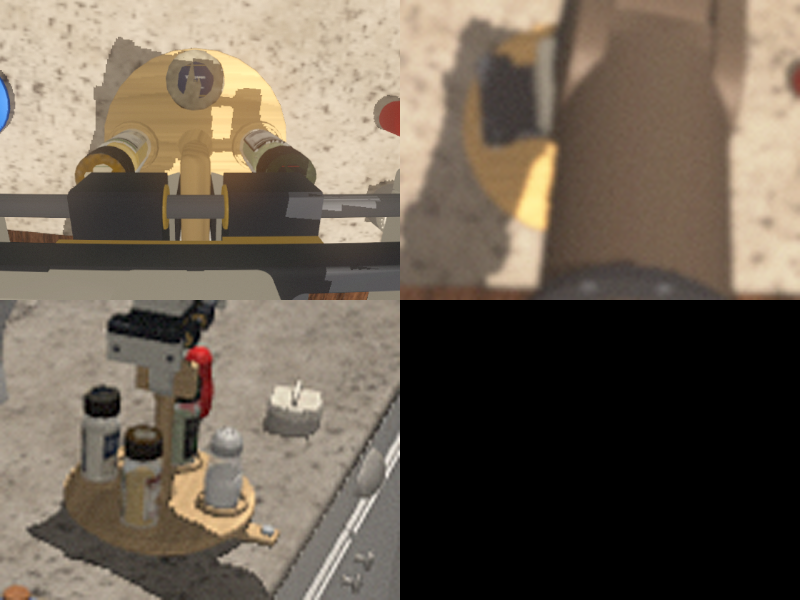

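The wrist view shows all jars standing. The scene view has the stud at about (358.5,246) and the shaker well at about (342,235), so the shaker is nearly at the pointer. I'll cross-check the remaining angle.

```bash
python3 - <<'E'
from h import *
s=shot("scene");t=shot("top");p=shot("wrist");p["T"]=np.load("w6T.npy")
def ray(q,u):
    o=c2w(q)[:3,3];d=toplane(q,u,0)-o;return o,d/np.linalg.norm(d)
def tri(L):
    A=0;b=0
    for o,d in L:
        P=np.eye(3)-np.outer(d,d);A=A+P;b=b+P@o
    return np.linalg.solve(A,b)
g=cv2.imread("pics/scene0.png");print("stud scene0/w6 tri",tri([ray(s,(358.5,246.2)),ray(p,(241,246))]))
for n,q,u in (("scene",s,(358.5,246.2)),("top",t,(312,274)),("w6",p,(241,246))):
    X=toplane(q,u,.016);v=X[:2]-[.4700,-.1630];print(n,X,np.degrees(np.arctan2(v[1],v[0])))
    for a in (-174,-177,-180):
        a=np.radians(a);print(a,proj(q,[.47+.124*np.cos(a),-.163+.124*np.sin(a),.016]).round(1))
print("scene shaker cap",toplane(s,(265+228/2.857,165+140/2.857),.11))
v=[proj(s,[.47+.07*np.cos(np.radians(a)),-.163+.07*np.sin(np.radians(a)),z]).round(1)[0] for a in(-172,-175,-178) for z in (.038,.11)];print(v)
y,x=240,350
i=cv2.resize(s["image"][195:260,310:375],(585,585),interpolation=cv2.INTER_CUBIC);cv2.imwrite("pics/s8.png",i)
E
```

```text
stud scene0/w6 tri [ 0.34624408 -0.16839001  0.00880784]
scene [ 0.34372193 -0.15683559  0.016     ] 177.20525938460972
-3.036872898470133 [[359.6 242.9]]
-3.0892327760299634 [[359.1 244. ]]
-3.141592653589793 [[358.4 245. ]]
top [ 0.34910996 -0.16778405  0.016     ] -177.7337825566761
-3.036872898470133 [[314.5 274.8]]
-3.0892327760299634 [[312.5 274.9]]
-3.141592653589793 [[310.5 274.9]]
w6 [ 0.34837738 -0.16826195  0.016     ] -177.52266960720164
-3.036872898470133 [[246.3 249.6]]
-3.0892327760299634 [[241.3 247.9]]
-3.141592653589793 [[236.3 246.1]]
scene shaker cap [ 0.39793751 -0.1621072   0.11      ]
[array([343.2, 232.8]), array([345.2, 212.3]), array([342.9, 233.4]), array([344.9, 212.8]), array([342.5, 234. ]), array([344.5, 213.4])]
```

View pics/s8.png

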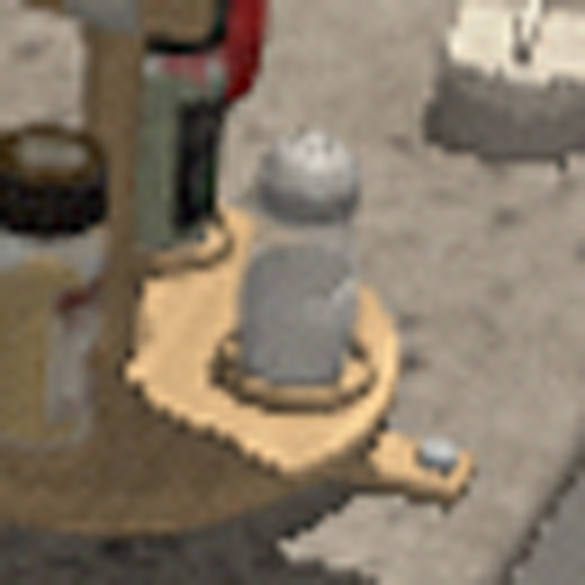

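The stud is at crop (438,452), and the shaker stands in its ring, almost in line with it. The top and wrist views both put the pointer at −177.6°, and the bar is at −175.0°, so about 0.045 rad remains.

Converted, 0.025 rad is 0.004.

Call:
advance --increments '[[[0,0,0],0.0032,0],[[0,0,0],0.004,0],[[0,0,0],0,0],[[0,0,0],0,0],[[0,0,0],0,0],[[0,0,0],0,0],[[0,0,0],0,0],[[0,0,0],0,0]]'

```text
clock: 19.35
position: [0.4694, -0.1621, 0.2176]
ee_rot: [3.14, 0.067, 0.004]
force: [-1.9, 0.5, 11.9]
width: 0.173
gripper_force: 31.1
```

```bash
python3 - <<'E'
from h import *
T=pose();print(np.degrees(np.arctan2(T[1,1],T[0,1])))
print(readout.observe()["ft_torque"]);p=shot("scene");[print(k,find(p,k)) for k in("lid","crock","spice_1","salt_shaker")]
E
```

```text
-87.55495747709215
[-0.22852307  0.63037326 -0.05298183]
lid [(0.77, array([0.493, 0.124, 0.016])), (0.59, array([0.461, 0.438, 0.021]))]
crock [(0.61, array([0.484, 0.275, 0.056]))]
spice_1 [(0.78, array([ 0.536, -0.145,  0.091])), (0.61, array([ 0.464, -0.075,  0.096])), (0.58, array([ 0.458, -0.215,  0.087])), (0.41, array([ 0.451, -0.125,  0.027]))]
salt_shaker [(0.58, array([ 0.397, -0.155,  0.074])), (0.41, array([ 0.514, -0.399,  0.074]))]
```

```bash
python3 -c "
from cell import workorder;print(workorder.sign_off())"
```

```text
the job is handed in; nothing more can be done
None
```

I handed the job in at about 19 s: the lid stands knob up on bare worktop left of the crock, and the gripper is still holding the bar with the salt shaker at the pointer, to within about 1–2° by my measurements; the sign-off gave no verdict.

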